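# Square up to the red bush

## Robot

A 7-joint arm with a two-finger parallel gripper is mounted at the origin on the work surface. World frame = base frame: x ahead of the robot, y to its left, z up, the work surface at z = 0. Lengths are in m, angles in rad, forces in N, time in s.
With the tool pointing down it reaches from about 0.4 to 0.85 m from the base axis. Payload 10.4 kg.
Tool frame: the origin (TCP) lies at the very end of the fingers, on their centre line; the grasp point (between the pads) lies 19 mm behind it (r.pinch_z is the distance from the TCP to the grasp point, in m); z points along the fingers, y is the line along which they close (so a half turn about z gives the same grasp; the last joint's range is limited). The gripper opens to 87 mm and grips with 3 to 60 N. Pads are 19 mm wide; open, the fingers measure 117 mm over their backs; the gripper's body (75 mm by 190 mm) begins 51 mm behind the grasp point.
Start: joints at [1.214, 0.332, -0.065, 1.46, 0.022, 1.35, -0.088], TCP at [0.205, -0.591, 0.223] pointing down, gripper open.
Joint ranges: [-2.6, 2.6], [-0.5, 2.12], [-1.47, 1.34], [0.16, 2.42], [-1.27, 4.41], [0.06, 2.06], [-2.6, 2.6]. Speed limits (rad/s): [2.22, 2.22, 2.79, 2.79, 3.14, 3.14, 3.14].

## Interface

Orientations are given as a unit quaternion [x, y, z, w].
In Python, from bench import sensors, vision, r gives the robot as it stands.
- The arm moves only by the shell command python3 -m crank 'ROWS' [OPENING] [FORCE]. ROWS is JSON, a list of rows, each a list of 2 entries, a list of its own where there are three numbers: the shift along the tool's x, y, z normalised to -1 to 1, where 1 is 3 cm, then the turn about the tool's z normalised to -1 to 1, where 1 is 8 degrees. A call has 1 to 12 rows; each row shifts and turns the commanded pose from where the row before left it, along the tool's axes as they then stand; what a row does not reach is not made up. A row lasts 1/8 s, in which the tool goes at most 62.5 mm and 10.7 degrees, less where a joint would pass 70% of its speed; a pose out of reach is approached as far as the arm can. A call with a number of a shift or a turn outside -1 to 1 is refused whole. A call with a gripper value outside its range is refused whole. OPENING is the opening, from 0 (shut) to 1 (fully open), set as the call begins (- or left out, the last holds). The fingers move at their own pace and stop on an object; FORCE is the grip in N (left out, the last holds). Time passes only in rows, so rows that do not move let the fingers close. It gives the time, the measured TCP pose, the force, the opening and the grip force at its end, in the units of the state.
- sensors.read_state(): the state, without advancing time (a new reading comes with each control period).
- vision.camera(name): name is "scene" or "top"; returns the picture (420x560x3 uint8, red, green, blue); there is no depth.
- vision.camera_model(name): a dict with "vertical_fov" (degrees; the focal length in pixels is half the picture's height over the tangent of half this angle, whatever the lens; pixels are square), "cx", "cy" (the principal point, pixels), "dist" ([k1, k2, p1, p2, k3] as OpenCV has them; the pictures are not rectified), "camera_from_world" (4x4, takes a point from world to camera coordinates). Camera axes: x right, y down, z forward; pixel columns grow to the right and rows downward; lengths in m; the calibration is good to about 2 mm. A picture is of the moment at which its call begins. camera_model takes no time and is no camera call.
- r.close_job(): hands the job in; it is judged then, once.
The state is a dict: "time": time; "joint_positions": joint angles; "joint_vel": joint speeds; "joint_torque": joint torques, N m; "ee_pos": TCP position; "eef_rot": TCP orientation; "ft_force": force on the tool from outside, world axes, zero at the start; "torque": the same for the moment, N m; "width": finger opening in m; "grip_force": force on a finger pad.
Only numpy, scipy, OpenCV 4.12 (cv2) and the standard library are available. Lean on these libraries where they do the work, as an engineer would, in place of code of your own. Each camera call takes 0.05 s, during which the arm holds its last target. There are 200 camera calls.

## Task

Get the steel T-square ready for scribing a line on the instrument panel: slide it over the bench, without lifting it, until the long face of its stock lies flush along the panel's near edge and the side of its blade touches the red bush (the one on the left or the right, wherever the red one is). Push gently, and at the last hold the stock pressed home against the edge for a second with about 10 N, with the blade still touching the bush; then let go and leave it so, with the other things undisturbed.

Things in the scene. Friction and masses are not known exactly. Their poses are not given: they have to be found in the camera images.
- tsquare: Loose steel T-square lying flat on the bench, 0.4 to 0.65 kg. Origin: middle of the stock's reference (front) face, at bench height; x along the blade, away from the stock; y along the stock; z up. The dark stock is a bar 30 mm (x -30 to 0) by 120 mm (y -60 to 60), 16 mm high. The bright blade is 24 mm wide (y -12 to 12) and sticks out 130 mm (x 0 to 130).
- stock_back (a point): Middle of the stock's back face, 8 mm above the bench, 30 mm behind the reference face. At the start the reference face stands 30 to 55 mm short of the panel edge, turned up to 0.25 rad. The T-square slides under a push of 2 to 5 N. A push on the middle of this face turns the stock flush once it meets the edge.
- blade_tip (a point): Middle of the blade's free end. The blade runs 7.25 to 9.75 mm above the bench, so it passes over the panel; at the start it already overhangs the panel between the two bushes. If the T-square is pushed by an end of its stock after the blade has met a bush, it turns off the edge.
- stock_end_left (a point): Left (+y) end of the stock's reference face, 2.5 mm above the bench; axes as the T-square's.
- stock_end_right (a point): Right (-y) end of the stock's reference face, 2.5 mm above the bench; axes as the T-square's.
- panel_edge (a point): Middle of the near edge (facing the robot) of the fixed aluminium instrument panel, at half its thickness (2.5 mm above the bench). x points into the panel, square to the edge; y along the edge; z up. The panel is 120 mm (x) by 270 mm (y) by 5 mm thick, lies flat on the bench and cannot move; the edge runs 135 mm to either side of this point.
- red_bush_mid (a point): Half-way up the red bush: an upright red cylinder, 12 mm in diameter, fixed to the panel, rising from 5 to 27 mm above the bench (a thin bare spindle ends 6 mm higher). It stands 60 to 80 mm in from the near edge and 85 mm left or right of the panel's middle.
- blue_bush_mid (a point): Half-way up the blue bush, the same in blue, on the other side of the panel's middle; not to be used.
- dial_knob: Bystander, leave alone: black dial knob, 24 mm across, 16 mm high, standing on the panel's far left corner.
- screwdriver: Bystander, leave alone: screwdriver, 170 mm long, lying on the bench to the left.
- paper_cup: Bystander, leave alone: brown-red cup, 80 mm across, 100 mm high, far left.
- spray_can: Bystander, leave alone: white and blue spray can, 60 mm across, 170 mm high, far right.
- meter: Bystander, leave alone: yellow hand meter 130 x 75 x 32 mm, on the right.
- enclosure: Bystander, leave alone: small grey box 90 x 60 x 30 mm, front right.
- panel: The panel itself; origin at the centre of its underside, axes as panel_edge.
- red_bush: The red bush; origin at its foot on the panel.
- blue_bush: The blue bush; origin at its foot on the panel.
Things that resemble listed ones, but are neither listed nor needed, are in the scene too. Several things look just like the tsquare: the one meant starts farthest from the robot's base.

How it is judged:
On the way:
1. The stock is pressed home (more than 4 N for half a second) and flush against the panel's near edge while the blade touches the red bush (x of stock_end_left in the frame of panel_edge between -0.0018 and 0.0018 m and x of stock_end_right in the frame of panel_edge between -0.0018 and 0.0018 m and y of stock_end_left in the frame of panel_edge below 0.135 m and y of stock_end_right in the frame of panel_edge above -0.135 m and y of red_bush_mid in the frame of tsquare between -0.0195 and 0.0195 m and contact force between tsquare and panel above 4 N), for 0.5 s.
At the end, for the whole second after the job is handed in: Both ends of the stock's reference face are within 1.8 mm of the panel's near edge and within its length, the blade's side is within 1.5 mm of the red bush, and the T-square lies flat and still on the bench (x of stock_end_left in the frame of panel_edge between -0.0018 and 0.0018 m and x of stock_end_right in the frame of panel_edge between -0.0018 and 0.0018 m and y of stock_end_left in the frame of panel_edge below 0.135 m and y of stock_end_right in the frame of panel_edge above -0.135 m and y of red_bush_mid in the frame of tsquare between -0.0195 and 0.0195 m and height (world z) of tsquare below 0.004 m and angle between tsquare's own z axis and vertical below 0.03 rad and linear speed of tsquare below 0.01 m/s); the robot touches nothing.
It fails at once if The T-square is lifted off the bench (more than 8 mm) or tipped (more than 0.15 rad) (height (world z) of tsquare above 0.008 m or angle between tsquare's own z axis and vertical above 0.15 rad).
It fails at once if The T-square is rammed against the panel or a bush with more than 30 N (contact force between tsquare and panel above 30 N or contact force between tsquare and red_bush above 30 N or contact force between tsquare and blue_bush above 30 N).
It fails at once if A bystander is moved more than 15 mm (distance of any of dial_knob, screwdriver, paper_cup, spray_can, meter, enclosure from where it was at the start of the episode above 0.015 m).
It also fails if it takes over 64 s, if anything falls off the work surface, if the arm or the gripper's body presses on something with over 40 N, if the wrist force passes 120 N, or if a joint passes its speed limit or range.

## Working session

There is one attempt and no reset: what is moved stays moved. The work goes in short steps, Python scripts to look and compute and a shell command to move; the robot and the scene stay as the last step left them, time stands still between calls to the robot, and variables do not carry over. Pictures are saved under pics/ and viewed, at most 10 in all, crops included, and the job is handed in when it is done.

```bash
mkdir -p pics; python3 - <<'E'
from bench import sensors, vision, r
import cv2,numpy as np
s=sensors.read_state();print({k:np.round(v,3) for k,v in s.items()})
for n in("top","scene"):
    im=vision.camera(n);cv2.imwrite(f"pics/{n}0.png",im[:,:,::-1])
    print(n,vision.camera_model(n))
E
```

```text
{'time': np.float64(0.0), 'joint_positions': array([ 1.214,  0.333, -0.065,  1.461,  0.022,  1.35 , -0.089]), 'joint_vel': array([ 0.   , -0.003, -0.   ,  0.   ,  0.   , -0.001,  0.001]), 'joint_torque': array([-0.0000e+00, -6.2326e+01,  2.5000e-02, -3.8989e+01, -6.1000e-02,
        4.0000e-02,  0.0000e+00]), 'ee_pos': array([ 0.205, -0.59 ,  0.222]), 'eef_rot': array([ 0.986,  0.166, -0.   , -0.001]), 'ft_force': array([ 0.95 , -0.151,  0.313]), 'torque': array([ 0.034, -0.032, -0.059]), 'grip_force': np.float64(0.0), 'width': np.float64(0.087)}
top {'vertical_fov': 53.94449536150254, 'cx': 279.4387067863389, 'cy': 208.31786372468838, 'dist': array([-0.03839401,  0.        ,  0.        ,  0.        ,  0.        ]), 'camera_from_world': array([[-0.02726255, -0.99954637, -0.01279892,  0.00781436],
       [-0.98558664,  0.02901589, -0.16666452,  0.48431521],
       [ 0.16696029,  0.00807075, -0.98593059,  0.90993024],
       [ 0.        ,  0.        ,  0.        ,  1.        ]])}
scene {'vertical_fov': 44.81592530401305, 'cx': 278.08562615124123, 'cy': 214.16558867229236, 'dist': array([-0.08279634,  0.        ,  0.        ,  0.        ,  0.        ]), 'camera_from_world': array([[-0.72593901,  0.68754024, -0.01734848,  0.35554186],
       [ 0.55084418,  0.56613488, -0.61323893, -0.24485575],
       [-0.41180486, -0.45473037, -0.78970693,  1.39698786],
       [ 0.        ,  0.        ,  0.        ,  1.        ]])}
```

View pics/top0.png

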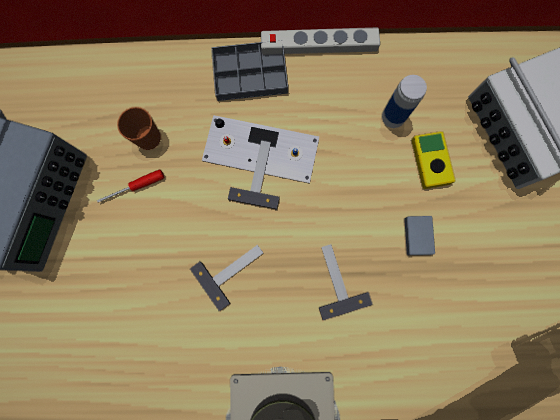

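View pics/scene0.png

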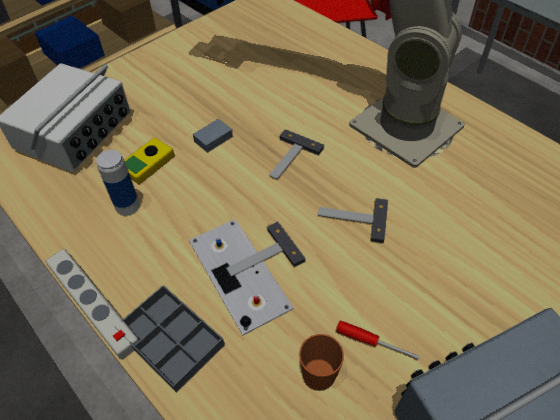

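The top view shows the panel at about (203–318, 118–183), with the red bush on the left at (227,141) and the blue one at (295,153). The target T-square's stock is at (254,198) and its blade tip at about (264,142). The two decoys are nearer the robot, at (210,285) and (345,305).

```bash
cat > h.py <<'E'
from bench import sensors, vision, r
import cv2,numpy as np
def K(n):
    m=vision.camera_model(n);f=210/np.tan(np.radians(m["vertical_fov"]/2))
    return m,np.array([[f,0,m["cx"]],[0,f,m["cy"]],[0,0,1]])
def ray(n,px):
    m,k=K(n);T=m["camera_from_world"]
    u=cv2.undistortPoints(np.array(px,float).reshape(-1,1,2),k,m["dist"])[:,0]
    d=np.c_[u,np.ones(len(u))]@T[:3,:3]
    return -T[:3,:3].T@T[:3,3],d
def plane(n,px,z):
    c,d=ray(n,px);return c+d*((z-c[2])/d[:,2])[:,None]
def proj(n,P):
    m,k=K(n);T=m["camera_from_world"]
    return cv2.projectPoints(np.array(P,float).reshape(-1,3),cv2.Rodrigues(T[:3,:3])[0],T[:3,3],k,m["dist"])[0][:,0]
def big(mask,box):
    x0,y0,x1,y1=box;m=np.zeros_like(mask);m[y0:y1,x0:x1]=mask[y0:y1,x0:x1]
    c,_=cv2.findContours(m,cv2.RETR_EXTERNAL,cv2.CHAIN_APPROX_NONE)
    return max(c,key=cv2.contourArea)
def stock(im,box):
    "stock top-face rectangle in the world (z 16 mm): centre, long axis, size"
    g=cv2.cvtColor(im,cv2.COLOR_RGB2HSV)
    m=((g[...,2]<95)&(g[...,1]<90)).astype(np.uint8)
    c=big(cv2.morphologyEx(m,cv2.MORPH_CLOSE,np.ones((3,3))),box)
    w=plane("top",c[:,0],.016)[:,:2]
    return w,cv2.minAreaRect((w*1000).astype(np.float32))
E
python3 - <<'E'
from h import *
im=vision.camera("top")
w,R=stock(im,(222,183,290,215));print("stock",R,cv2.boxPoints(R).round(1).tolist())
g=cv2.cvtColor(im,cv2.COLOR_RGB2HSV)
m=((g[...,1]<45)&(g[...,2]>110)).astype(np.uint8)
c=big(m,(195,110,325,186));p=plane("top",c[:,0],.005)[:,:2]
R=cv2.minAreaRect((p*1000).astype(np.float32));print("panel",R,cv2.boxPoints(R).round(1).tolist())
a=im.astype(int)
for n,mk in(("red",(a[...,0]-a[...,1]>70)&(a[...,0]-a[...,2]>60)),("blue",(a[...,2]-a[...,0]>50))):
    q=np.argwhere(mk[110:186,195:325])[:,::-1]+[195,110];print(n,len(q),q.mean(0),plane("top",[q.mean(0)],.02))
cr=im[105:220,190:330];cv2.imwrite("pics/c1.png",cv2.resize(cr,None,fx=5,fy=5,interpolation=cv2.INTER_CUBIC)[:,:,::-1])
E
```

```text
stock ((515.2335205078125, 56.439476013183594), (119.58354949951172, 31.94722557067871), 77.07905578613281) [[486.29998779296875, 1.7000000476837158], [517.4000244140625, -5.400000095367432], [544.2000122070312, 111.0999984741211], [513.0, 118.30000305175781]]
panel ((624.7061767578125, 41.519874572753906), (270.4332275390625, 155.50709533691406), 76.2397232055664) [[517.0, -71.30000305175781], [668.0999755859375, -108.30000305175781], [732.4000244140625, 154.39999389648438], [581.2999877929688, 191.39999389648438]]
red 9 [225.55555556 138.44444444] [[0.66403044 0.12058956 0.02      ]]
blue 13 [294.92307692 150.46153846] [[ 0.62825816 -0.04694815  0.02      ]]
```

View pics/c1.png

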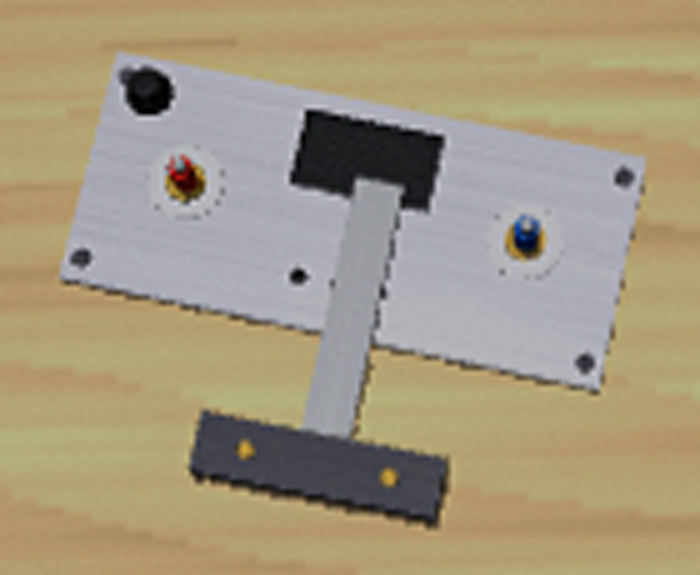

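The close crop confirms it: the red bush foot is at crop (185,182), the blue one at (525,240), and the stock is nearly parallel to the edge. The panel corners are near-left (62,280), near-right (600,391), far-left (118,53) and far-right (643,158).

```bash
cat >> h.py <<'E'
C=np.array([[62,280],[600,391],[643,158],[118,53],[185,182],[525,240]])/5+[190,105]
C-=.4
w=plane("top",C,.005)[:,:2]
ey=((w[0]-w[1])+(w[3]-w[2]));ey/=np.linalg.norm(ey);ex=np.array([ey[1],-ey[0]])
ctr=w[:4].mean(0);edge=ctr-.06*ex
def inpanel(p): q=np.atleast_2d(p)-edge;return np.c_[q@ex,q@ey]
def topanel_cmd(goal,goalang=None):
    "units of tool shift (x,y) to reach world xy goal, from the present pose"
    s=sensors.read_state();from scipy.spatial.transform import Rotation as Ro
    M=Ro.from_quat(s["eef_rot"]).as_matrix();d=np.append(goal,s["ee_pos"][2])-s["ee_pos"]
    print("tcp",s["ee_pos"].round(4),"toolx deg",np.degrees(np.arctan2(M[1,0],M[0,0])).round(2),"F",s["ft_force"].round(1),"t",s["time"])
    print("units",(M.T@d/.03).round(2),"mm",(M.T@d*1000).round(1))
E
python3 - <<'E'
from h import *
print("sides mm",[np.linalg.norm(w[i]-w[(i+1)%4])*1000 for i in range(4)],"ey deg",np.degrees(np.arctan2(ey[1],ey[0])),"edge",edge)
print("bushes",inpanel(w[4:]).round(4).tolist())
T=np.array([[201,411],[448,457],[438,500+22],[192,478]])/5+[190,105]-.4
ft=plane("top",T[:2],.016)[:,:2];print("stock front ends",ft,inpanel(ft),np.degrees(np.arctan2(*(ft[0]-ft[1])[::-1])))
bt=plane("top",(np.array([[378,182]])/5+[190,105]-.4),.00975);print("tip",inpanel(bt[:,:2]))
topanel_cmd(edge)
E
```

```text
sides mm [np.float64(268.62612520727134), np.float64(119.908088136648), np.float64(267.1333836849946), np.float64(119.88857584862237)] ey deg 76.26831903356555 edge [0.5827747  0.05125359]
bushes [[0.0612, 0.0859], [0.0667, -0.0843]]
stock front ends [[ 0.54417312  0.11150295]
 [ 0.51821906 -0.00595379]] [[-0.05179998  0.04936425]
 [-0.04913089 -0.0708962 ]] 77.53974618865391
tip [[ 0.07928291 -0.00799648]]
tcp [ 0.2047 -0.5902  0.222 ] toolx deg 19.12 F [ 0.2 -0.1  0.1] t 0.15
units [ 18.91 -16.07   0.02] mm [ 5.674e+02 -4.822e+02  5.000e-01]
```

```bash
python3 -m crank '[[[0,0,0],-0.92],[[0,0,0],-0.92],[[0,0,0],-0.92],[[0,0,0],-0.92],[[0,0,0],-0.92],[[0,0,0],-0.92],[[0,0,0],-0.92],[[0,0,0],-0.86]]' 1; python3 -c "
from h import *
topanel_cmd([.509,.0218])"
```

```text
time: 1.15
ee_pos: [0.2047, -0.5904, 0.2222]
eef_rot: [0.778, 0.628, 0.0, -0.0]
ft_force: [-0.0, -0.4, -0.4]
width: 0.0868
grip_force: 0.0
tcp [ 0.2047 -0.5904  0.2222] toolx deg 77.76 F [-0.  -0.4 -0.4] t 1.15
units [2.209e+01 5.590e+00 1.000e-02] mm [6.628e+02 1.676e+02 3.000e-01]
```

```bash
python3 -m crank '[[[0.92,0.23,0],0],[[0.92,0.23,0],0],[[0.92,0.23,0],0],[[0.92,0.23,0],0],[[0.92,0.23,0],0],[[0.92,0.23,0],0],[[0.92,0.23,0],0],[[0.92,0.23,0],0],[[0.92,0.23,0],0],[[0.92,0.23,0],0],[[0.92,0.23,0],0],[[0.92,0.23,0],0]]' >/dev/null
python3 -m crank '[[[0.92,0.23,0],0],[[0.92,0.23,0],0],[[0.92,0.23,0],0],[[0.92,0.23,0],0],[[0.92,0.23,0],0],[[0.92,0.23,0],0],[[0.92,0.23,0],0],[[0.92,0.23,0],0],[[0.92,0.23,0],0],[[0.92,0.23,0],0],[[0.92,0.23,0],0],[[0.92,0.23,0],0]]'
python3 -c "
from h import *
topanel_cmd([.509,.0218])"
```

```text
time: 4.15
ee_pos: [0.5098, 0.0212, 0.2224]
eef_rot: [0.78, 0.626, -0.0, 0.0]
ft_force: [0.7, -0.6, -0.6]
width: 0.0873
grip_force: 0.0
tcp [0.5098 0.0212 0.2224] toolx deg 77.52 F [ 0.7 -0.6 -0.6] t 4.15
units [ 0.01 -0.03 -0.  ] mm [ 0.4 -0.9 -0. ]
```

```bash
python3 -m crank '[[[0,0,0.9],0],[[0,0,0.9],0],[[0,0,0.9],0],[[0,0,0.9],0],[[0,0,0.9],0],[[0,0,0.5],0],[[0,0,0.5],0],[[0,0,0.4],0],[[0,0,0],0]]' 0.75
python3 -c "
from h import *
cv2.imwrite('pics/t2.png',cv2.resize(vision.camera('top')[100:220,190:340],None,fx=4,fy=4,interpolation=cv2.INTER_CUBIC)[:,:,::-1])
cv2.imwrite('pics/s2.png',cv2.resize(vision.camera('scene')[180:340,180:340],None,fx=3.5,fy=3.5,interpolation=cv2.INTER_CUBIC)[:,:,::-1])"
```

```text
time: 5.28
ee_pos: [0.5092, 0.0205, 0.045]
eef_rot: [0.78, 0.626, -0.0, -0.0]
ft_force: [0.2, -0.4, -0.2]
width: 0.0647
grip_force: 0.0
```

View pics/s2.png

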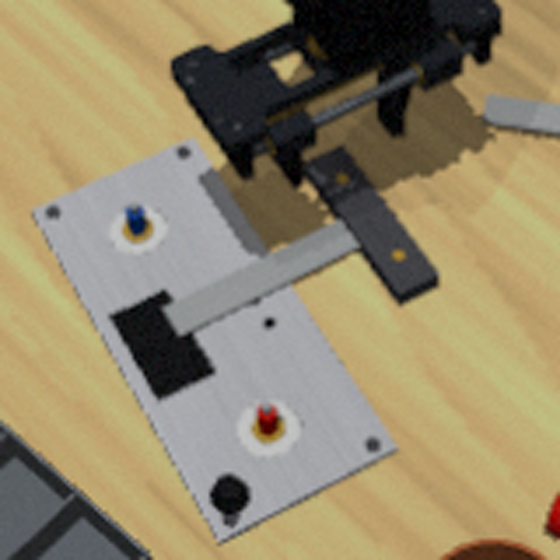

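The view shows the two fingers straddling the right half of the stock, front finger at about (290,165) and rear at (395,115), clear of the blade. I'll go down to 9 mm and close gently.

```bash
python3 -m crank '[[[0,0,0.4],0],[[0,0,0.4],0],[[0,0,0.4],0],[[0,0,0],0]]' - ; python3 -m crank '[[[0,0,0],0],[[0,0,0],0],[[0,0,0],0],[[0,0,0],0],[[0,0,0],0],[[0,0,0],0],[[0,0,0],0],[[0,0,0],0],[[0,0,0],0],[[0,0,0],0]]' 0.2 15
```

```text
time: 5.88
ee_pos: [0.5087, 0.0205, 0.0083]
eef_rot: [0.78, 0.626, -0.001, -0.001]
ft_force: [0.8, 0.1, -0.5]
width: 0.0653
grip_force: 0.0
time: 7.12
ee_pos: [0.5098, 0.0204, 0.0097]
eef_rot: [0.78, 0.626, 0.0, 0.0]
ft_force: [1.4, -0.9, 4.0]
width: 0.0298
grip_force: 15.0
```

```bash
python3 -m crank '[[[0,0,0],0.16],[[0.24,0.15,0],0],[[0.24,0.15,0],0],[[0.24,0.15,0],0],[[0.24,0.15,0],0],[[0.24,0.15,0],0],[[0.24,0.15,0],0],[[0.24,0.15,0],0],[[0.24,0.15,0],0],[[0.24,0.15,0],0],[[0.24,0.1,0],0],[[0,0,0],0]]'
python3 - <<'E'
from h import *
topanel_cmd([.5,0])
print(inpanel(sensors.read_state()["ee_pos"][:2])*1000)
cv2.imwrite('pics/t3.png',cv2.resize(vision.camera('top')[100:220,190:340],None,fx=5,fy=5,interpolation=cv2.INTER_CUBIC)[:,:,::-1])
cv2.imwrite('pics/s3.png',cv2.resize(vision.camera('scene')[200:350,180:340],None,fx=4,fy=4,interpolation=cv2.INTER_CUBIC)[:,:,::-1])
E
```

```text
time: 8.62
ee_pos: [0.5689, 0.0797, 0.0096]
eef_rot: [0.787, 0.617, -0.001, 0.0]
ft_force: [0.2, -2.3, 5.0]
width: 0.0298
grip_force: 15.0
tcp [0.5689 0.0797 0.0096] toolx deg 76.2 F [ 0.2 -2.3  5. ] t 8.625
units [-3.13 -1.6   0.  ] mm [-93.8 -47.9   0.1]
[[-20.22563871  24.31049262]]
```

View pics/s3.png

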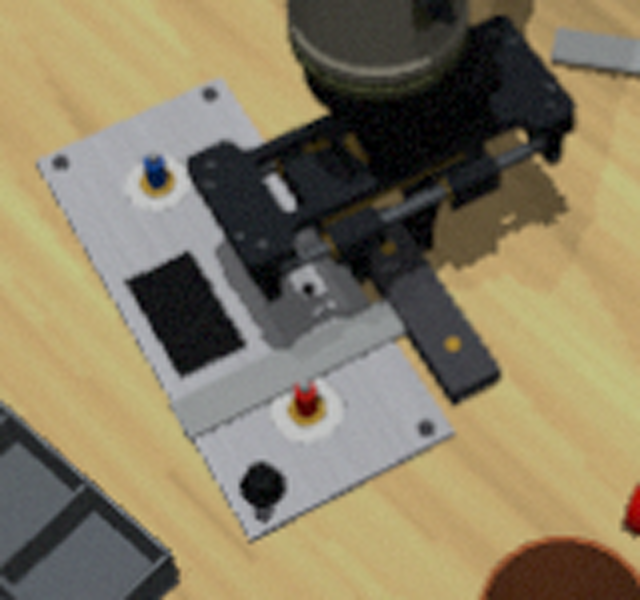

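The T-square has moved with the gripper. The blade lies just beside the red bush (305,405), and the stock is a few mm short of the edge. I'll creep left to contact.

```bash
for i in 1 ; do python3 -m crank '[[[0.03,0,0],0],[[0.03,0,0],0],[[0.03,0,0],0]]' | egrep 'pos|ft'; python3 -m crank '[[[0.03,0,0],0],[[0,0,0],0]]' | egrep 'pos|ft'; python3 -m crank '[[[0.03,0,0],0],[[0,0,0],0]]' | egrep 'pos|ft'; python3 -m crank '[[[0.03,0,0],0],[[0,0,0],0]]' | egrep 'pos|ft'; done
```

```text
ee_pos: [0.5693, 0.0804, 0.0096]
ft_force: [-2.7, -7.6, 8.4]
ee_pos: [0.5696, 0.0816, 0.0096]
ft_force: [-2.9, -6.5, 6.7]
ee_pos: [0.5699, 0.0825, 0.0096]
ft_force: [-1.3, -7.0, 7.2]
ee_pos: [0.5701, 0.0833, 0.0096]
ft_force: [-1.4, -6.2, 7.9]
```

```bash
python3 -m crank '[[[0.03,0,0],0],[[0,0,0],0]]' | egrep 'pos|ft'; python3 -m crank '[[[0.03,0,0],0],[[0,0,0],0]]' | egrep 'pos|ft'; python3 -c "
from h import *
cv2.imwrite('pics/s4.png',cv2.resize(vision.camera('scene')[270:320,215:300],None,fx=8,fy=8,interpolation=cv2.INTER_CUBIC)[:,:,::-1])"
```

```text
ee_pos: [0.5704, 0.0842, 0.0096]
ft_force: [-1.7, -5.4, 6.6]
ee_pos: [0.5706, 0.0851, 0.0096]
ft_force: [-0.9, -6.4, 6.3]
```

View pics/s4.png

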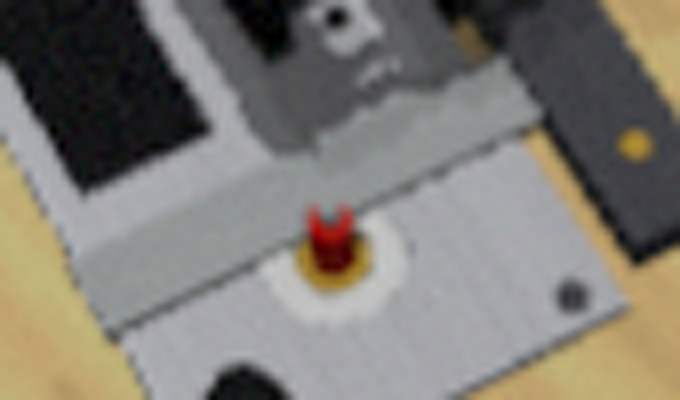

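The blade's bush-side edge runs from about (110,338) to (535,128). The bush at (332,258) is only a few mm off it, and there is no contact yet. I'll keep creeping.

```bash
python3 -m crank '[[[0.03,0,0],0],[[0,0,0],0]]' | egrep 'pos|ft'; python3 -m crank '[[[0.03,0,0],0],[[0,0,0],0]]' | egrep 'pos|ft';  python3 - <<'E'
from h import *
L=plane('scene',np.array([[110,338],[535,128]])/8+[215,270]-.44,.0085)[:,:2]
B=plane('scene',np.array([[332,258]])/8+[215,270]-.44,.0065)[:,:2]
print(inpanel(L)*1000,inpanel(B)*1000)
S=plane('scene',np.array([[540,130],[637,260]])/8+[215,270]-.44,.002)[:,:2];print('stock foot',inpanel(S)*1000)
E
```

```text
ee_pos: [0.5708, 0.086, 0.0096]
ft_force: [-2.6, -6.1, 6.9]
ee_pos: [0.571, 0.0868, 0.0096]
ft_force: [-1.9, -7.2, 6.9]
[[124.7981021   76.37107233]
 [ -1.20783643  77.7418234 ]] [[63.66430757 83.75657006]]
stock foot [[ -3.85283389  75.6824578 ]
 [ -6.30901224 122.44136199]]
```

```bash
for i in 1; do python3 -m crank '[[[0.02,0,0],0],[[0,0,0],0]]' | egrep 'pos|ft'; python3 -m crank '[[[0.02,0,0],0],[[0,0,0],0]]' | egrep 'pos|ft'; python3 -m crank '[[[0.02,0,0],0],[[0,0,0],0]]' | egrep 'pos|ft'; done;  python3 -c "
from h import *
cv2.imwrite('pics/s5.png',cv2.resize(vision.camera('scene')[270:320,215:300],None,fx=8,fy=8,interpolation=cv2.INTER_CUBIC)[:,:,::-1])"
```

```text
ee_pos: [0.571, 0.0869, 0.0095]
ft_force: [-3.0, -7.4, 7.8]
ee_pos: [0.571, 0.0871, 0.0095]
ft_force: [-3.9, -8.8, 9.0]
ee_pos: [0.5711, 0.0873, 0.0096]
ft_force: [-4.2, -10.1, 11.4]
```

View pics/s5.png

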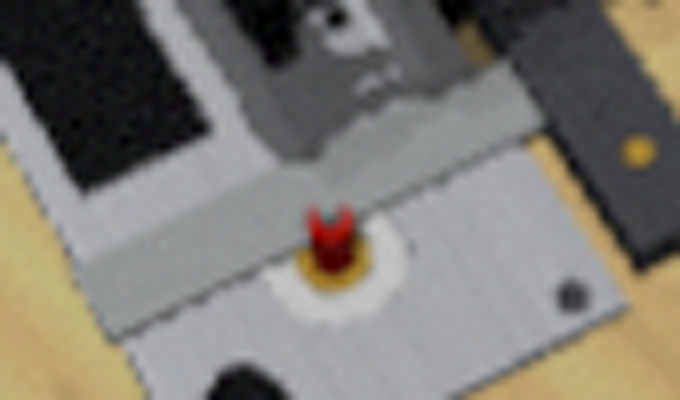

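The force is now rising (–10 N along y, about –6 N when sliding), so the blade is against the bush. Next I'll release, lift, shut the fingers and go behind the middle of the stock.

```bash
python3 -m crank '[[[-0.03,0,0],0],[[0,0,0],0],[[0,0,0],0],[[0,0,0],0],[[0,0,0],0]]' 0.7 | egrep 'ft|wid'; python3 -m crank '[[[0,0,-0.5],0],[[0,0,-0.8],0],[[0,0,-0.8],0],[[0.6,-0.8,0],0],[[0.6,-0.8,0],0],[[0,0,0],0],[[0,0,0],0],[[0,0,0],0],[[0,0,0],0],[[0,0,0],0],[[0,0,0],0]]' 0
python3 -c "
from h import *
topanel_cmd([.5,0]);print(inpanel(sensors.read_state()['ee_pos'][:2])*1000)
a=vision.camera('scene');cv2.imwrite('pics/s6.png',cv2.resize(a[200:350,200:350],None,fx=4,fy=4,interpolation=cv2.INTER_CUBIC)[:,:,::-1])"
```

```text
ft_force: [0.3, 0.5, 0.0]
width: 0.0597
time: 13.7
ee_pos: [0.5333, 0.136, 0.0725]
eef_rot: [0.787, 0.617, -0.0, -0.0]
ft_force: [-0.8, -0.4, -0.5]
width: 0.0004
grip_force: 0.0
tcp [0.5333 0.136  0.0725] toolx deg 76.24 F [-0.8 -0.4 -0.5] t 13.7
units [-4.67  0.    0.  ] mm [-140.    0.    0.]
[[-68.20936042  70.56031233]]
```

View pics/s6.png

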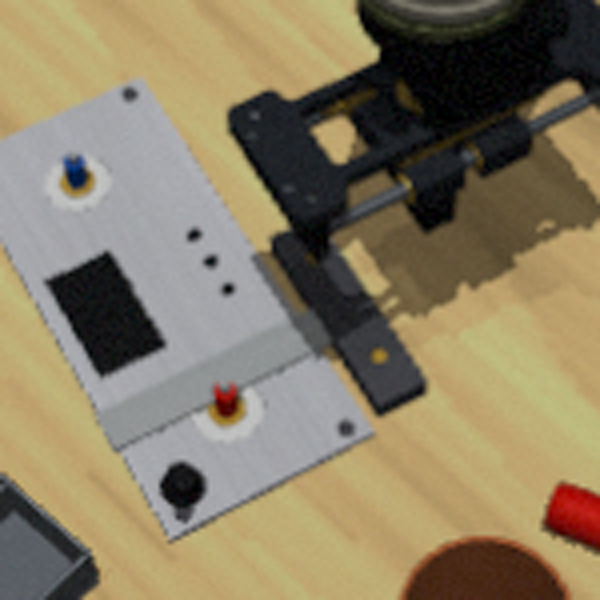

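The blade is still against the red bush and the stock sits a few mm short of the edge, with the closed fingers behind it. I'll go down behind the middle.

```bash
python3 -m crank '[[[-0.12,0,0.6],0],[[0,0,0.6],0],[[0,0,0.5],0],[[0,0,0.3],0],[[0,0,0.17],0],[[0,0,0],0],[[0,0,0],0]]' | egrep 'pos|ft'; python3 -m crank '[[[0,0.1,0],0],[[0,0.1,0],0],[[0,0,0],0]]' | egrep 'pos|ft'; python3 -m crank '[[[0,0.1,0],0],[[0,0.1,0],0],[[0,0,0],0]]' | egrep 'pos|ft'
```

```text
ee_pos: [0.5327, 0.1327, 0.0079]
ft_force: [-0.2, 0.3, -0.3]
ee_pos: [0.5386, 0.131, 0.0075]
ft_force: [-0.1, 0.4, 0.9]
ee_pos: [0.5443, 0.1296, 0.0074]
ft_force: [0.1, 0.3, 0.2]
```

```bash
for i in 1; do python3 -m crank '[[[0,0.06,0],0],[[0,0.06,0],0],[[0,0,0],0]]' | egrep 'pos|ft'; python3 -m crank '[[[0,0.04,0],0],[[0,0,0],0]]' | egrep 'pos|ft'; python3 -m crank '[[[0,0.04,0],0],[[0,0,0],0]]' | egrep 'pos|ft'; python3 -m crank '[[[0,0.04,0],0],[[0,0,0],0]]' | egrep 'pos|ft'; done
```

```text
ee_pos: [0.5477, 0.1288, 0.0074]
ft_force: [-0.5, 0.5, -0.9]
ee_pos: [0.5488, 0.1285, 0.0074]
ft_force: [-0.4, 0.7, -0.1]
ee_pos: [0.5499, 0.1282, 0.0074]
ft_force: [-0.8, 0.1, 0.2]
ee_pos: [0.5511, 0.128, 0.0074]
ft_force: [-0.5, -0.0, 0.3]
```

```bash
for i in 1; do python3 -m crank '[[[0,0.04,0],0],[[0,0.04,0],0],[[0,0,0],0]]' | egrep 'pos|ft'; python3 -m crank '[[[0,0.04,0],0],[[0,0,0],0]]' | egrep 'pos|ft'; python3 -m crank '[[[0,0.04,0],0],[[0,0,0],0]]' | egrep 'pos|ft'; python3 -m crank '[[[0,0.04,0],0],[[0,0,0],0]]' | egrep 'pos|ft'; done
```

```text
ee_pos: [0.5535, 0.1274, 0.0074]
ft_force: [-1.3, 0.5, -0.0]
ee_pos: [0.5546, 0.1271, 0.0074]
ft_force: [-0.9, 0.4, -0.5]
ee_pos: [0.5558, 0.1268, 0.0074]
ft_force: [-0.6, -0.2, -0.3]
ee_pos: [0.5563, 0.1267, 0.0073]
ft_force: [-3.9, 0.8, 1.9]
```

Contact with the stock. I'll keep pushing gently.

```bash
for i in 1; do python3 -m crank '[[[0,0.04,0],0],[[0,0,0],0]]' | egrep 'pos|ft'; python3 -m crank '[[[0,0.03,0],0],[[0,0,0],0]]' | egrep 'pos|ft';python3 -m crank '[[[0,0.03,0],0],[[0,0,0],0]]' | egrep 'pos|ft'; python3 -m crank '[[[0,0.03,0],0],[[0,0,0],0]]' | egrep 'pos|ft'; done
```

```text
ee_pos: [0.5578, 0.1264, 0.0073]
ft_force: [-4.1, 1.3, 1.5]
ee_pos: [0.559, 0.126, 0.0074]
ft_force: [-3.3, -0.1, 0.7]
ee_pos: [0.5599, 0.1257, 0.0074]
ft_force: [-3.1, 0.3, 1.1]
ee_pos: [0.5608, 0.1255, 0.0074]
ft_force: [-3.3, 0.1, 0.5]
```

```bash
for i in 1; do python3 -m crank '[[[0,0.03,0],0],[[0,0,0],0]]' | egrep 'pos|ft'; python3 -m crank '[[[0,0.03,0],0],[[0,0,0],0]]' | egrep 'pos|ft';python3 -m crank '[[[0,0.03,0],0],[[0,0,0],0]]' | egrep 'pos|ft'; done
```

```text
ee_pos: [0.5616, 0.1254, 0.0074]
ft_force: [-3.2, 0.4, 0.4]
ee_pos: [0.5625, 0.1252, 0.0074]
ft_force: [-3.2, 0.1, -0.6]
ee_pos: [0.5626, 0.1251, 0.0074]
ft_force: [-6.7, 0.5, 3.4]
```

```bash
for i in 1; do python3 -m crank '[[[0,0.03,0],0],[[0,0,0],0]]' | egrep 'pos|ft'; python3 -m crank '[[[0,0.03,0],0],[[0,0,0],0]]' | egrep 'pos|ft'; done; python3 - <<'E'
from h import *
cv2.imwrite('pics/s7.png',cv2.resize(vision.camera('scene')[265:325,210:330],None,fx=6,fy=6,interpolation=cv2.INTER_CUBIC)[:,:,::-1])
E
```

```text
ee_pos: [0.5627, 0.1251, 0.0073]
ft_force: [-9.8, 0.5, 6.5]
ee_pos: [0.5628, 0.1251, 0.0071]
ft_force: [-13.8, 0.4, 7.7]
```

View pics/s7.png

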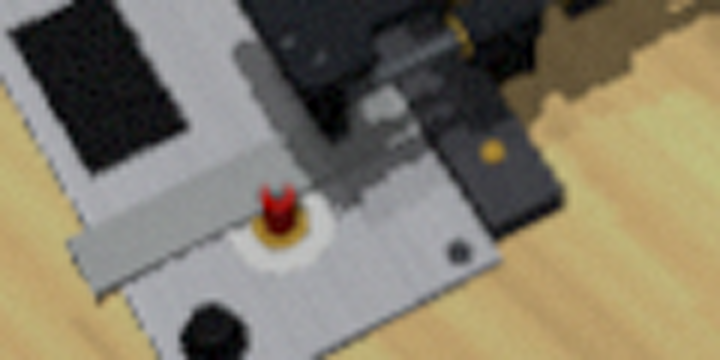

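The stock lies flush to the edge along (430,160)–(500,240), and the blade edge runs just by the bush at (280,225). I'll hold, then compare the blade edge with the earlier contact picture.

```bash
python3 -m crank '[[[0,0,0],0],[[0,0,0],0],[[0,0,0],0],[[0,0,0],0],[[0,0,0],0],[[0,0,0],0],[[0,0,0],0],[[0,0,0],0],[[0,0,0],0],[[0,0,0],0]]'; python3 - <<'E'
from h import *
def edgefit(im,y=None):
    # blade's bush-side edge: strongest brightness step along panel-y at several stations x, z = blade top
    g=cv2.cvtColor(im,cv2.COLOR_RGB2GRAY).astype(np.float32);out=[]
    for x in list(range(84,112,3)):
        ys=np.arange(62,94,.25)
        P=[np.append(edge+x/1000*ex+yy/1000*ey,.00975) for yy in ys]
        p=proj('scene',P).astype(np.float32)
        v=cv2.remap(g,p[:,0][None],p[:,1][None],cv2.INTER_LINEAR)[0]
        v=np.convolve(v,np.ones(4)/4,'same');d=np.abs(np.gradient(v))[6:-6];out.append(round(float(ys[6+d.argmax()]),1))
    return out
print(edgefit(vision.camera('scene')))
a=np.zeros((420,560,3),np.uint8)
for f,b,s in(('s5',(270,320,215,300),8),('s4',(270,320,215,300),8)):
    q=cv2.imread(f'pics/{f}.png')[:,:,::-1];a[b[0]:b[1],b[2]:b[3]]=cv2.resize(q,(b[3]-b[2],b[1]-b[0]),interpolation=cv2.INTER_AREA);print(f,edgefit(a))
E
```

```text
time: 21.18
ee_pos: [0.5628, 0.1251, 0.0071]
eef_rot: [0.786, 0.618, -0.002, -0.001]
ft_force: [-13.5, 0.5, 7.7]
width: 0.0001
grip_force: 6.5
[80.5, 80.2, 79.8, 76.5, 79.2, 80.0, 77.0, 79.2, 80.0, 79.8]
s5 [80.5, 80.5, 79.8, 76.5, 79.2, 80.0, 77.0, 79.2, 80.0, 80.0]
s4 [78.2, 78.5, 78.5, 78.2, 78.0, 78.8, 78.2, 78.0, 78.8, 78.5]
```

The blade edge sits at the same place as at the bush contact, within 0.3 mm. I'll let go: back off, then lift.

```bash
python3 -m crank '[[[0,-0.05,0],0],[[0,-0.1,0],0],[[0,-0.2,0],0],[[0,-0.4,0],0],[[0,-0.4,0],0],[[0,-0.4,-0.5],0],[[0,0,-0.9],0],[[0,-0.5,-0.9],0],[[0,-0.5,-0.9],0],[[0,-0.9,-0.9],0],[[0,-0.9,0],0],[[0,0,0],0]]' | egrep 'time|pos|ft'; python3 - <<'E'
from h import *
cv2.imwrite('pics/t8.png',cv2.resize(vision.camera('scene')[215:325,210:340],None,fx=6,fy=5.4,interpolation=cv2.INTER_CUBIC)[:,:,::-1])
E
```

```text
time: 22.72
ee_pos: [0.4367, 0.1559, 0.1306]
ft_force: [0.4, -0.0, 0.5]
```

View pics/t8.png

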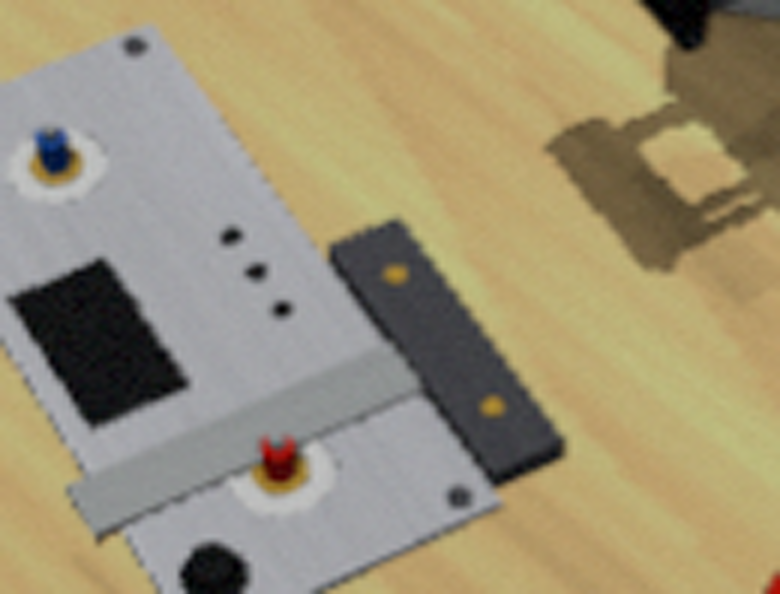

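The picture shows the stock flush along the panel edge, (330,250)–(490,480), with the blade against the red bush at (280,465). Everything else is undisturbed and the arm is clear, so I'm handing in.

```bash
python3 -c "
from bench import r
print(r.close_job())"
```

```text
the job is handed in; nothing more can be done
None
```

The job is handed in with no verdict returned: the stock looks flush on the panel's near edge with the blade against the red bush, after about 1.3 s of pushing at 13.5 N (about 10 N on the edge after sliding friction), and the arm is clear.

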